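# Pop open the waste pot by its hidden release notch

## Task

Open the steel waste pot, whose release is a notch hidden somewhere in the near half of its black collar. With the gripper shut, set the fingertips lightly on top of the collar above one of the two side handles and slide them along the collar, round the near side, until they come to the notch; then press the catch inside the notch right down, so that the lid springs open by itself, and come away from the pot. Do not lift the lid or push hard on the pot, and leave the other things on the bench where they are.

Things in the scene. Friction and masses are not known exactly. Their poses are not given: they have to be found in the camera images.
- pot: Steel waste pot, fixed to the bench: drum 200 mm across under a black collar. Origin: centre of the underside, z up. Own -x is its near side (yellow tag, turned roughly to the robot); two carrying handles on its own +y and -y sides, 105 mm up, reach 131 mm from the axis. A domed aluminium lid fills the collar: its edge is 3 mm below the collar's top, its middle 7 mm above; keep off it.
- collar_top (a point): Point on the pot's axis, level with the flat top of the black collar, 200 mm above the bench; axes as the pot's. The collar is a rigid level ring, 72 to 108 mm from the axis, that stays put when stroked. It was screwed on at any angle, so this pose does not tell where the notch is.
- above_left (a point): Point on the collar's top above the handle on the pot's own +y side, 93 mm from the axis
- above_right (a point): Point on the collar's top above the handle on the pot's own -y side, 93 mm from the axis
- catch (a joint): Spring catch, the floor of the notch: black pad, 9 mm below the collar's top, 44 mm wide, 80 to 105 mm from the axis. Goes straight down: 0 = up, 0.006 (m) = fully down; starts at 3 N, fully down at 6.6 N, frees the lid from 5 mm, springs back. Notch: 78 mm from the axis to the outer edge, open there and above, 48 to 66 mm wide (36 deg of arc), centred up to 35 deg either side of the pot's -x.
- lid (a joint): The sprung lid, hinged on the collar opposite the notch: 0 = shut and latched; when freed it swings up by itself in about 2 s to about 1.05 (rad) and stays there, its edge by the notch rising about 120 mm. It pushes with only about 1 N.
- tin_mid (a point): closed round paint tin with a blue label, 108 mm across, 130 mm tall; this point is its centre; to be left alone
- hardener_mid (a point): white hardener jar with a red cap, 66 mm across, 140 mm tall; this point is its centre; to be left alone
- mixcup_mid (a point): clear open mixing cup, 90 mm across at the rim, 110 mm tall; this point is its centre; to be left alone
- tape_mid (a point): roll of green masking tape lying flat, 110 mm across, 25 mm high; this point is its centre; to be left alone
- stirrer_mid (a point): flat white paint stirrer lying on the bench, 220 x 34 x 5 mm; this point is its middle; to be left alone
- block_mid (a point): grey hand sanding block with a green pad, 120 x 64 x 36 mm; this point is its centre; to be left alone
- gun_mid (a point): spray gun lying on its side without its cup, about 160 x 165 x 36 mm; this point is about its middle; to be left alone

How it is judged:
By the outcome, as a careful person would: the job done as asked, in the order asked, and still so for the second after the job is handed in, with the robot touching nothing.
It also fails if it takes over 61 s, if anything falls off the work surface, if the arm or the gripper's body presses on something with over 40 N, if the wrist force passes 120 N, or if a joint passes its speed limit or range.

## Robot

A 6-joint arm with a two-finger parallel gripper is mounted at the origin on the work surface. World frame = base frame: x ahead of the robot, y to its left, z up, the work surface at z = 0. Lengths are in m, angles in rad, forces in N, time in s.
With the tool pointing down it reaches from about 0.35 to 0.875 m from the base axis. Payload 15.5 kg.
Tool frame: the origin (TCP) lies between the finger pads; the fingertips stand 11 mm ahead of it and the grasp point (between the pads) lies 8 mm behind it; z points along the fingers, y is the line along which they close (so a half turn about z gives the same grasp; the last joint's range is limited). The gripper opens to 85 mm and grips with 20 to 120 N. Pads are 22 mm wide; open, the fingers measure 114 mm over their backs; the gripper's body (76 mm by 85 mm) begins 54 mm behind the grasp point. The pads swing forward as they close: fully open they stand 13 mm farther back than shut.
Start: joints at [-1.214, 0.494, 1.345, -0, 1.302, -0.096], TCP at [0.273, -0.562, 0.242] pointing down, gripper open.
Joint ranges: [-2.91, 2.91], [-0.82, 2.16], [0.22, 2.67], [-1.22, 4.37], [0.12, 2.79], [-3.08, 3.08]. Speed limits (rad/s): [1.89, 1.89, 2.57, 3.01, 3.01, 3.01].

## Interface

Orientations are given as a rotation vector (axis times angle).
In Python, from cell import get_state, camera, manip, recognise, spot_point gives the robot as it stands.
- The arm moves only by the tool carry_out, never from a script. Its argument "deltas" is a list of rows, each a list of 5 numbers: the shift along the world's x, y, z normalised to -1 to 1, where 1 is 0.25 m, then the turn about the world's z normalised to -1 to 1, where 1 is 180 degrees, then the closure, from 0 (fully open) to 1 (shut). In form: [[x, y, z, yaw, fingers], ...]. A call has exactly 8 rows; each row is the pose to reach, as a shift and turn from the pose commanded when the call began, turning the shorter way round; what a row does not reach only later rows make up. A row lasts 1/8 s, in which the tool goes at most 62.5 mm and 10.7 degrees, less where a joint would pass 70% of its speed; a pose out of reach is approached as far as the arm can. A call with a number of a shift or a turn outside -1 to 1 is refused whole. A call with a gripper value outside its range is refused whole. The fingers move at their own pace and stop on an object; "newtons" is the grip in N (left out, the last holds). Time passes only in rows, so rows that repeat a pose let the fingers close, or fill a call up. It gives the time, the measured TCP pose, the force and the opening at its end, in the units of the state.
- get_state(): the state, without advancing time (a new reading comes with each control period).
- camera(name): name is "scene" or "side" or "wrist"; returns a dict with "pixels" (480x640x3 uint8, red, green, blue), "range_z" (480x640 float32, m along the optical axis (not along the pixel's ray), 0 where there is no reading), "mtx" (3x3 intrinsics, pixels), "cam_to_world" (4x4, takes a point from camera to world coordinates); the wrist camera has in their place "tool_from_camera" (4x4, takes a point from camera to tool coordinates, whose origin is the TCP and whose axes are the flange's). Camera axes: x right, y down, z forward; pixel columns grow to the right and rows downward; lengths in m; the calibration is good to about 2 mm. A picture is of the moment at which its call begins: read the wrist's pose just before it.
- manip.close_job(): hands the job in, once; it reports no verdict.
Trained networks look in a picture, given as the dict that the camera call returned (one of the last four; its "shot" number tells which), for a name from the list of things; names that differ only in an ending like _2 or _b are one class to them, and where a whole thing is asked for, a point or a joint stands for the part that bears it (a point fixed in the world has none). Each returns a list of dicts, best first, with "conf" (0 to 1); they miss things now and then, are a little off and sometimes report something else, mostly with a low value. They report only what shows in the picture. A call takes as long as a camera call.
- recognise(picture, target): "uv" ([column, row] in pixels, amid what is visible of it).
- spot_point(picture, target): "uv" ([column, row] in pixels: a listed point, or the origin of a listed thing).
The state is a dict: "time_s": time; "joints": joint angles; "joint_vel": joint speeds; "joint_efforts": joint torques, N m; "tool_pos": TCP position; "eef_rot": TCP orientation; "wrist_force": force on the tool from outside, world axes, zero at the start; "ft_torque": the same for the moment, N m; "opening": opening from 0.0 (shut) to 1.0 (fully open).
Only numpy, scipy, OpenCV 4.12 (cv2) and the standard library are available. Lean on these libraries where they do the work, as an engineer would, in place of code of your own. Each camera call takes 0.05 s, during which the arm holds its last target. There are 200 camera calls.

## Working session

There is one attempt and no reset: what is moved stays moved. The work goes in short steps, Python scripts to look and compute and a tool call to move; the robot and the scene stay as the last step left them, time stands still between calls to the robot, and variables do not carry over. Pictures are saved under pics/ and viewed, on a budget of 10 in all, crops included, one or two more only if the job needs it, and the job is handed in when it is done.

Besides the shell and the picture viewer there is one more tool, called after "Emit:" in YAML: its name, and indented under it one key for each argument. carry_out: Moves the arm, as the interface text tells. Scaled input: -1 to 1 covers 0.25 m each way for a shift and 180 degrees each way for a turn. Its arguments: {"type":"object","properties":{"deltas":{"type":"array","items":{"type":"array","items":{"type":"number","minimum":-1,"maximum":1}}},"newtons":{"type":"number"}},"required":["deltas"]}

```bash
mkdir -p pics
cat > h.py <<'E'
import numpy as np, cv2
from cell import get_state, camera, manip, recognise, spot_point
def save(c,n): cv2.imwrite('pics/'+n,cv2.cvtColor(c['pixels'],cv2.COLOR_RGB2BGR))
def pts(c):
    z=c['range_z']; v,u=np.mgrid[:480,:640]; K=c['mtx']
    P=np.stack([(u-K[0,2])*z/K[0,0],(v-K[1,2])*z/K[1,1],z],-1)
    T=c['cam_to_world']; return P@T[:3,:3].T+T[:3,3]
def ray(c,uv,zw):
    K=c['mtx'];T=c['cam_to_world'];d=T[:3,:3]@np.array([(uv[0]-K[0,2])/K[0,0],(uv[1]-K[1,2])/K[1,1],1])
    o=T[:3,3]; return o+d*(zw-o[2])/d[2]
E
python3 - <<'E'
from h import *
for n in('scene','side'):
    c=camera(n); save(c,n+'0.png'); np.savez(n+'0.npz',**{k:c[k] for k in('pixels','range_z','mtx','cam_to_world')})
    print(n,c['cam_to_world'][:3,3].round(3))
    for t,z in(('collar_top',.2),('above_left',.2),('above_right',.2),('pot',0),('tin_mid',.065),('hardener_mid',.07),('mixcup_mid',.055),('gun_mid',.02),('block_mid',.018)):
        for r in spot_point(c,t)[:1]: print(t,np.round(r['uv']),round(r['conf'],2),ray(c,r['uv'],z).round(3))
    P=pts(c); m=(abs(P[...,2]-.2)<.004)&(c['range_z']>0)&(c['pixels'].max(-1)<90)
    print(m.sum(), P[m].mean(0) if m.any() else'')
    q=P[m][:,:2]
    if len(q)>50: print(q.min(0),q.max(0))
s=get_state();print(s)
E
```

```text
scene [1.237 0.682 0.79 ]
collar_top [298. 240.] 0.81 [0.573 0.012 0.2  ]
above_left [333. 250.] 0.8 [0.555 0.101 0.2  ]
above_right [268. 228.] 0.56 [ 0.582 -0.076  0.2  ]
pot [301. 310.] 0.96 [0.579 0.017 0.   ]
tin_mid [304. 308.] 0.52 [0.624 0.072 0.065]
hardener_mid [446. 291.] 0.97 [0.369 0.291 0.07 ]
gun_mid [196. 255.] 0.78 [ 0.615 -0.36   0.02 ]
2395 [ 0.55649886 -0.05785046  0.19824774]
[-0.83847527 -1.45791755] [0.68121544 0.72753844]
side [0.05  0.922 0.961]
collar_top [293. 212.] 0.94 [0.574 0.013 0.2  ]
above_left [278. 237.] 0.97 [0.558 0.107 0.2  ]
above_right [308. 189.] 0.85 [ 0.586 -0.079  0.2  ]
pot [297. 279.] 0.6 [0.569 0.01  0.   ]
hardener_mid [316. 373.] 0.66 [0.375 0.288 0.07 ]
mixcup_mid [197. 346.] 0.76 [0.622 0.327 0.055]
gun_mid [345. 191.] 0.89 [ 0.617 -0.358  0.02 ]
block_mid [402. 244.] 0.66 [ 0.387 -0.209  0.018]
3061 [ 0.55040657 -0.12992955  0.20005785]
[-0.09906881 -1.49721927] [1.17194402 0.15409189]
{'time_s': 1.0, 'joints': array([-1.21448872e+00,  4.93622138e-01,  1.34548024e+00, -9.63525085e-06,
        1.30250205e+00, -9.54945102e-02]), 'joint_vel': array([ 0.00081177,  0.00056561, -0.0008079 , -0.00101959, -0.0007239 ,
       -0.00029472]), 'joint_efforts': array([-2.12546838e-03, -8.82045579e+01, -3.84267533e+01, -7.61026931e-04,
        5.17371991e-04, -1.38370351e-04]), 'tool_pos': array([ 0.27287419, -0.56229707,  0.2422699 ]), 'eef_rot': array([-3.06176211e+00, -7.03669998e-01,  1.68737302e-05]), 'wrist_force': array([ 0.15268673, -0.83847966,  0.32859346]), 'ft_torque': array([ 0.05248082,  0.06110484, -0.01067485]), 'opening': 0.9995807865016053}
```

View pics/scene0.png

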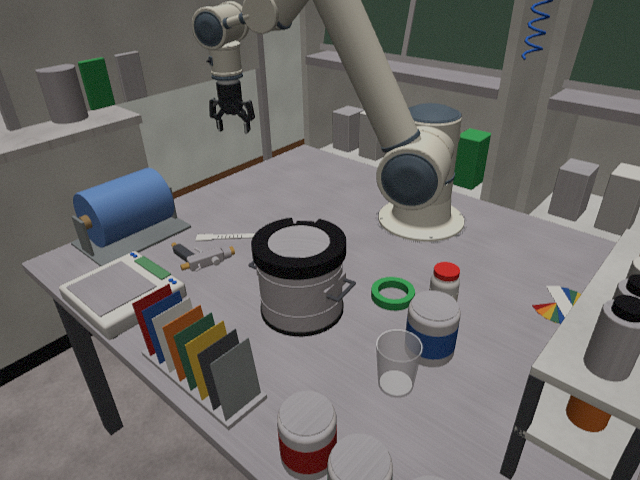

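View pics/side0.png

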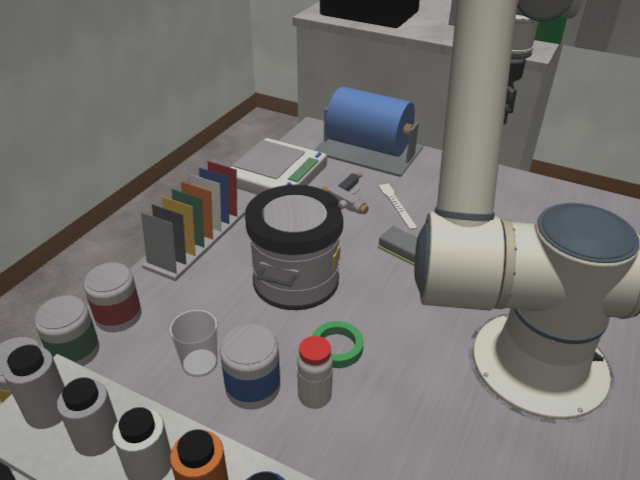

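The notch shows in the scene picture as a gap at about (295,221) on the collar's far edge, which is its robot side. The side picture shows the yellow tag at (337,257). I'll fit the collar from depth.

Run:
```python
from h import *
from scipy.optimize import least_squares
A=[]
for n in('scene','side'):
    c=dict(np.load(n+'0.npz'));P=pts(c);r=np.hypot(P[...,0]-.573,P[...,1]-.013)
    m=(r<.13)&(abs(P[...,2]-.2)<.015)&(c['range_z']>0)&(c['pixels'].max(-1)<75)
    q=P[m]; top=q[abs(q[:,2]-np.median(q[q[:,2]>.195,2]))<.0025]
    f=lambda p:np.maximum(np.hypot(*(top[:,:2]-p).T)-.108,0)+np.maximum(.072-np.hypot(*(top[:,:2]-p).T),0)
    s=least_squares(f,[.573,.013]); print(n,s.x.round(4),s.cost,len(top),np.median(top[:,2]))
    C=s.x
    d=P[...,:2]-C; r=np.hypot(d[...,0],d[...,1]); a=np.degrees(np.arctan2(d[...,1],d[...,0]))%360
    for b in range(0,360,6):
        k=(a>=b)&(a<b+6)&(r>.084)&(r<.104)&(P[...,2]>.17)
        if k.any(): print(b,k.sum(),P[k][:,2].mean().round(4),end=' | ')
    print()
    im=cv2.resize(cv2.cvtColor(c['pixels'][170:280,230:370] if n=='scene' else c['pixels'][170:280,225:365],cv2.COLOR_RGB2BGR),None,fx=3.5,fy=3.5,interpolation=cv2.INTER_CUBIC)
    A.append(im)
cv2.imwrite('pics/crop1.png',np.vstack(A)[:600*2][:, :] if 0 else cv2.resize(np.hstack(A),(800,315)))
```

```text
scene [0.572  0.0131] 9.997769177505768e-05 2050 0.19767826558570362
0 20 0.1978 | 6 25 0.1978 | 12 22 0.198 | 18 24 0.1977 | 24 25 0.1978 | 30 26 0.1979 | 36 28 0.1962 | 42 23 0.1969 | 48 24 0.198 | 54 24 0.198 | 60 25 0.1974 | 66 24 0.1979 | 72 22 0.1981 | 78 20 0.1975 | 84 29 0.1979 | 90 21 0.198 | 96 21 0.1976 | 102 25 0.1979 | 108 23 0.1979 | 114 18 0.198 | 120 23 0.1972 | 126 20 0.1973 | 132 19 0.1977 | 138 21 0.1975 | 144 18 0.1974 | 150 22 0.1976 | 156 14 0.1975 | 162 18 0.197 | 168 19 0.1975 | 174 16 0.1975 | 180 16 0.1978 | 186 16 0.1976 | 192 13 0.1976 | 198 3 0.1885 | 204 9 0.1885 | 210 10 0.1899 | 216 8 0.1889 | 222 8 0.189 | 228 2 0.1976 | 234 18 0.198 | 240 20 0.1977 | 246 15 0.1976 | 252 18 0.198 | 258 18 0.1977 | 264 15 0.1979 | 270 21 0.1977 | 276 15 0.1977 | 282 19 0.1974 | 288 22 0.1974 | 294 16 0.1975 | 300 19 0.1978 | 306 21 0.198 | 312 20 0.1976 | 318 21 0.198 | 324 21 0.198 | 330 22 0.1983 | 336 23 0.1983 | 342 25 0.1978 | 348 20 0.1978 | 354 23 0.1979 | 
side [0.5711 0.0133] 5.310867635855098e-05 2162 0.20016726471981516
0 24 0.2002 | 6 26 0.2003 | 12 23 0.19
[... 180 characters left out ...]
 36 0.196 | 96 34 0.1965 | 102 39 0.1948 | 108 43 0.1955 | 114 48 0.1955 | 120 34 0.1956 | 126 40 0.1973 | 132 32 0.1963 | 138 37 0.1957 | 144 36 0.1978 | 150 28 0.2004 | 156 31 0.2004 | 162 23 0.2007 | 168 27 0.1998 | 174 26 0.2 | 180 27 0.2001 | 186 27 0.2003 | 192 23 0.2005 | 198 2 0.1989 | 204 20 0.1918 | 210 21 0.1912 | 216 28 0.1922 | 222 19 0.1918 | 228 19 0.1929 | 234 47 0.196 | 240 23 0.2001 | 246 19 0.2003 | 252 22 0.2002 | 258 19 0.2006 | 264 23 0.1999 | 270 22 0.2 | 276 20 0.2005 | 282 26 0.2003 | 288 14 0.2006 | 294 19 0.2 | 300 18 0.1999 | 306 17 0.1997 | 312 23 0.2 | 318 18 0.2001 | 324 25 0.2013 | 330 16 0.2005 | 336 21 0.2009 | 342 23 0.2004 | 348 23 0.2003 | 354 20 0.2002 |
```

View pics/crop1.png

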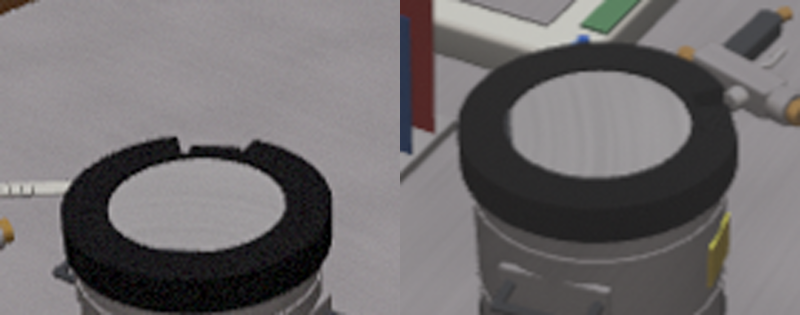

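The two views agree: centre (0.5715, 0.0132), notch about 198–233° in world (centre about 215°), right handle at about 278.5°. I'll go above the right handle with the gripper shut and the tool's x axis radial.

Emit:
carry_out:
  deltas:
    - [0.08, 0.12, 0.05, 0.05, 1]
    - [0.16, 0.25, 0.12, 0.1, 1]
    - [0.25, 0.38, 0.16, 0.15, 1]
    - [0.34, 0.52, 0.16, 0.2, 1]
    - [0.43, 0.66, 0.16, 0.2, 1]
    - [0.52, 0.8, 0.16, 0.2, 1]
    - [0.6, 0.92, 0.16, 0.2, 1]
    - [0.64, 0.98, 0.16, 0.2, 1]
  newtons: 20

```text
time_s: 2.0
tool_pos: [0.4336, -0.316, 0.2824]
eef_rot: [2.693, 1.617, 0.0]
wrist_force: [-0.5, -0.2, -0.1]
opening: -0.003
```

```bash
cat >> h.py <<'E'
C=np.array([.5715,.0132])
def st(r=.0935,th=278.5,z=None):
    from scipy.spatial.transform import Rotation as R
    s=get_state();p=s['tool_pos'];x=R.from_rotvec(s['eef_rot']).as_matrix()[:,0]
    yaw=np.degrees(np.arctan2(x[1],x[0])); t=np.radians(th); g=C+r*np.array([np.cos(t),np.sin(t)])
    d=p[:2]-C
    print('t',s['time_s'],'p',p.round(4),'yaw',yaw.round(2),'F',s['wrist_force'].round(2),'op',round(s['opening'],3),'r',np.hypot(*d).round(4),'th',np.degrees(np.arctan2(d[1],d[0]))%360)
    dy=(th-yaw+90)%180-90
    print('delta',((g-p[:2])/.25).round(4),None if z is None else (z-p[2])/.25,'yaw',dy,dy/180)
E
python3 -c "from h import *;st(z=.225)"
```

```text
t 2.0 p [ 0.4336 -0.316   0.2824] yaw 61.96 F [-0.48 -0.22 -0.12] op -0.003 r 0.3569 th 247.2712536129311
delta [0.6068 0.9468] -0.22961327919384777 yaw 36.53676105223042 0.20298200584572454
```

Emit:
carry_out:
  deltas:
    - [0.1, 0.15, 0, 0.04, 1]
    - [0.2, 0.32, 0, 0.08, 1]
    - [0.31, 0.48, 0, 0.12, 1]
    - [0.41, 0.64, 0, 0.16, 1]
    - [0.5, 0.79, 0, 0.203, 1]
    - [0.57, 0.9, 0, 0.203, 1]
    - [0.61, 0.952, -0.04, 0.203, 1]
    - [0.61, 0.952, -0.1, 0.203, 1]

```text
time_s: 3.0
tool_pos: [0.5857, -0.0793, 0.2564]
eef_rot: [2.051, 2.379, -0.0]
wrist_force: [-0.0, -0.1, -0.5]
opening: -0.001
```

Emit:
carry_out:
  deltas:
    - [0, 0, -0.04, 0, 1]
    - [0, 0, -0.08, 0, 1]
    - [0, 0, -0.1, 0, 1]
    - [0, 0, -0.12, 0, 1]
    - [0, 0, -0.13, 0, 1]
    - [0, 0, -0.13, 0, 1]
    - [0, 0, -0.13, 0, 1]
    - [0, 0, -0.13, 0, 1]

```text
time_s: 4.0
tool_pos: [0.5855, -0.0793, 0.225]
eef_rot: [2.052, 2.378, 0.0]
wrist_force: [-0.8, 0.2, -0.8]
opening: -0.002
```

Run:
```python
from h import *
st(z=.211)
c=camera('side');save(c,'side1.png')
```

```text
t 4.0 p [ 0.5855 -0.0793  0.225 ] yaw 98.43 F [-0.75  0.19 -0.76] op -0.002 r 0.0935 th 278.58797286062025
delta [-0.0006  0.    ] -0.05599836218995535 yaw 0.0721344955799168 0.00040074719766620444
```

View pics/side1.png

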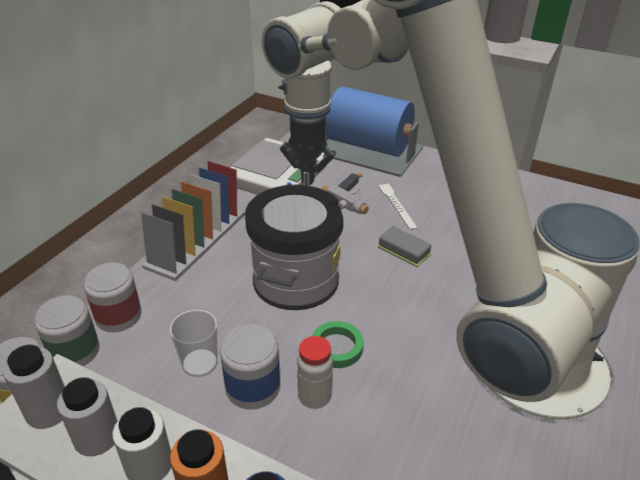

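The shut fingertips, at (307,190), hang above the collar on the right-handle side. Lowering slowly.

Emit:
carry_out:
  deltas:
    - [0, 0, -0.016, 0, 1]
    - [0, 0, -0.03, 0, 1]
    - [0, 0, -0.04, 0, 1]
    - [0, 0, -0.046, 0, 1]
    - [0, 0, -0.05, 0, 1]
    - [0, 0, -0.054, 0, 1]
    - [0, 0, -0.054, 0, 1]
    - [0, 0, -0.054, 0, 1]

```text
time_s: 5.05
tool_pos: [0.5854, -0.0793, 0.2113]
eef_rot: [2.052, 2.379, 0.0]
wrist_force: [-0.0, -0.8, -1.1]
opening: -0.002
```

Emit:
carry_out:
  deltas:
    - [0, 0, -0.001, 0, 1]
    - [0, 0, -0.002, 0, 1]
    - [0, 0, -0.003, 0, 1]
    - [0, 0, -0.004, 0, 1]
    - [0, 0, -0.004, 0, 1]
    - [0, 0, -0.004, 0, 1]
    - [0, 0, -0.004, 0, 1]
    - [0, 0, -0.004, 0, 1]

```text
time_s: 6.05
tool_pos: [0.5854, -0.0793, 0.211]
eef_rot: [2.052, 2.378, 0.0]
wrist_force: [-4.1, 0.5, 10.2]
opening: -0.003
```

Emit:
carry_out:
  deltas:
    - [0, 0, 0.001, 0, 1]
    - [0, 0, 0.001, 0, 1]
    - [0, 0, 0.001, 0, 1]
    - [0, 0, 0.001, 0, 1]
    - [0, 0, 0.001, 0, 1]
    - [0, 0, 0.001, 0, 1]
    - [0, 0, 0.001, 0, 1]
    - [0, 0, 0.001, 0, 1]

```text
time_s: 7.05
tool_pos: [0.5854, -0.0793, 0.211]
eef_rot: [2.052, 2.378, 0.0]
wrist_force: [-2.4, 0.9, 7.1]
opening: -0.001
```

Run:
```python
from h import *
st()
for s0,s1 in((278.5,262.5),(262.5,246.5),(246.5,230.5),(230.5,214.5)):
    f=lambda a:.0935*np.array([np.cos(np.radians(a)),np.sin(np.radians(a))])
    print([[*((f(a)-f(s0))/.25).round(4),0,round((a-s0)/180,4),1] for a in np.linspace(s0,s1,9)[1:]])
```

```text
t 7.05 p [ 0.5854 -0.0793  0.211 ] yaw 98.43 F [-2.39  0.88  7.12] op -0.001 r 0.0936 th 278.5580229804389
delta [-0.0004  0.0002] None yaw 0.07380529409215342 0.00041002941162307456
[[np.float64(-0.0129), np.float64(-0.0017), 0, np.float64(-0.0111), 1], [np.float64(-0.0259), np.float64(-0.003), 0, np.float64(-0.0222), 1], [np.float64(-0.039), np.float64(-0.0038), 0, np.float64(-0.0333), 1], [np.float64(-0.052), np.float64(-0.0041), 0, np.float64(-0.0444), 1], [np.float64(-0.0651), np.float64(-0.004), 0, np.float64(-0.0556), 1], [np.float64(-0.0781), np.float64(-0.0034), 0, np.float64(-0.0667), 1], [np.float64(-0.0911), np.float64(-0.0024), 0, np.float64(-0.0778), 1], [np.float64(-0.1041), np.float64(-0.0009), 0, np.float64(-0.0889), 1]]
[[np.float64(-0.0129), np.float64(0.0019), 0, np.float64(-0.0111), 1], [np.float64(-0.0257), np.float64(0.0043), 0, np.float64(-0.0222), 1], [np.float64(-0.0385), np.float64(0.0071), 0, np.float64(-0.0333), 1], [np.float64(-0.0511), np.float64(0.0104), 0, np.float64(-0.0444), 1], [np.float64(-0.0636), np.float64(0.0141), 0, np.float64(-0.0556), 1], [
[... 628 characters left out ...]
[np.float64(-0.0785), np.float64(0.0463), 0, np.float64(-0.0778), 1], [np.float64(-0.0888), np.float64(0.0544), 0, np.float64(-0.0889), 1]]
[[np.float64(-0.0099), np.float64(0.0085), 0, np.float64(-0.0111), 1], [np.float64(-0.0196), np.float64(0.0173), 0, np.float64(-0.0222), 1], [np.float64(-0.0289), np.float64(0.0264), 0, np.float64(-0.0333), 1], [np.float64(-0.0378), np.float64(0.0359), 0, np.float64(-0.0444), 1], [np.float64(-0.0465), np.float64(0.0457), 0, np.float64(-0.0556), 1], [np.float64(-0.0548), np.float64(0.0558), 0, np.float64(-0.0667), 1], [np.float64(-0.0627), np.float64(0.0661), 0, np.float64(-0.0778), 1], [np.float64(-0.0703), np.float64(0.0768), 0, np.float64(-0.0889), 1]]
```

Emit:
carry_out:
  deltas:
    - [-0.013, -0.0017, 0.001, -0.011, 1]
    - [-0.026, -0.003, 0.001, -0.022, 1]
    - [-0.039, -0.0038, 0.001, -0.033, 1]
    - [-0.052, -0.0041, 0.001, -0.044, 1]
    - [-0.065, -0.004, 0.001, -0.056, 1]
    - [-0.078, -0.0034, 0.001, -0.067, 1]
    - [-0.091, -0.0024, 0.001, -0.078, 1]
    - [-0.104, -0.001, 0.001, -0.089, 1]

```text
time_s: 8.05
tool_pos: [0.5595, -0.0797, 0.211]
eef_rot: [2.366, 2.066, 0.001]
wrist_force: [4.1, -0.6, 4.9]
opening: -0.001
```

```bash
python3 -c "from h import *;st(th=262.5)"
```

```text
t 8.05 p [ 0.5595 -0.0797  0.211 ] yaw 82.27 F [ 4.13 -0.6   4.9 ] op -0.001 r 0.0936 th 262.6432215938063
delta [-0.0009  0.0006] None yaw 0.23205569594176723 0.0012891983107875956
```

Contact is light at about 5 N, with friction opposing the slide. Continuing.

Emit:
carry_out:
  deltas:
    - [-0.013, 0.002, 0, -0.011, 1]
    - [-0.026, 0.0043, 0, -0.022, 1]
    - [-0.0385, 0.007, 0, -0.033, 1]
    - [-0.051, 0.0104, 0, -0.044, 1]
    - [-0.0636, 0.014, 0, -0.056, 1]
    - [-0.076, 0.0183, 0, -0.067, 1]
    - [-0.088, 0.0228, 0, -0.078, 1]
    - [-0.1, 0.028, 0, -0.089, 1]

```text
time_s: 9.05
tool_pos: [0.5345, -0.0728, 0.211]
eef_rot: [2.63, 1.716, 0.001]
wrist_force: [4.2, -1.4, 5.1]
opening: -0.001
```

Emit:
carry_out:
  deltas:
    - [-0.012, 0.0054, 0, -0.011, 1]
    - [-0.0236, 0.0112, 0, -0.022, 1]
    - [-0.035, 0.0175, 0, -0.033, 1]
    - [-0.0463, 0.024, 0, -0.044, 1]
    - [-0.0573, 0.031, 0, -0.056, 1]
    - [-0.068, 0.0385, 0, -0.067, 1]
    - [-0.0785, 0.0463, 0, -0.078, 1]
    - [-0.0888, 0.0544, 0, -0.089, 1]

```text
time_s: 10.05
tool_pos: [0.5122, -0.0592, 0.211]
eef_rot: [2.844, 1.333, 0.001]
wrist_force: [3.6, -2.1, 5.6]
opening: 0.001
```

```bash
python3 -c "from h import *;st(th=230.5)"
```

```text
t 10.05 p [ 0.5122 -0.0592  0.211 ] yaw 50.23 F [ 3.58 -2.14  5.64] op 0.001 r 0.0936 th 230.689004379226
delta [-0.0008  0.001 ] None yaw 0.27020499341978166 0.0015011388523321204
```

Emit:
carry_out:
  deltas:
    - [-0.005, 0.0042, 0, -0.006, 1]
    - [-0.01, 0.0085, 0, -0.011, 1]
    - [-0.015, 0.013, 0, -0.017, 1]
    - [-0.0196, 0.0173, 0, -0.022, 1]
    - [-0.0243, 0.0218, 0, -0.028, 1]
    - [-0.0289, 0.0264, 0, -0.033, 1]
    - [-0.0334, 0.031, 0, -0.039, 1]
    - [-0.0378, 0.036, 0, -0.044, 1]

```text
time_s: 11.05
tool_pos: [0.5026, -0.0499, 0.2108]
eef_rot: [-2.929, -1.136, 0.0]
wrist_force: [0.2, -0.4, -0.5]
opening: 0.001
```

Emit:
carry_out:
  deltas:
    - [-0.0044, 0.005, 0, -0.006, 1]
    - [-0.0087, 0.01, 0, -0.011, 1]
    - [-0.013, 0.015, 0, -0.017, 1]
    - [-0.017, 0.02, 0, -0.022, 1]
    - [-0.021, 0.025, 0, -0.028, 1]
    - [-0.025, 0.03, 0, -0.033, 1]
    - [-0.029, 0.0355, 0, -0.039, 1]
    - [-0.0325, 0.041, 0, -0.044, 1]

```text
time_s: 12.05
tool_pos: [0.4945, -0.0396, 0.2108]
eef_rot: [3.001, 0.931, 0.0]
wrist_force: [0.6, 0.9, 0.7]
opening: -0.003
```

Run:
```python
from h import *
st(th=215)
for n in('scene',):
    c=camera(n); cv2.imwrite('pics/s2.png',cv2.resize(cv2.cvtColor(c['pixels'][150:280,220:380],cv2.COLOR_RGB2BGR),None,fx=4,fy=4,interpolation=cv2.INTER_CUBIC))
```

```text
t 12.05 p [ 0.4945 -0.0396  0.2108] yaw 34.46 F [0.56 0.85 0.68] op -0.003 r 0.0933 th 214.44386690784725
delta [ 0.0015 -0.0034] None yaw 0.5372281878051126 0.002984601043361737
```

View pics/s2.png

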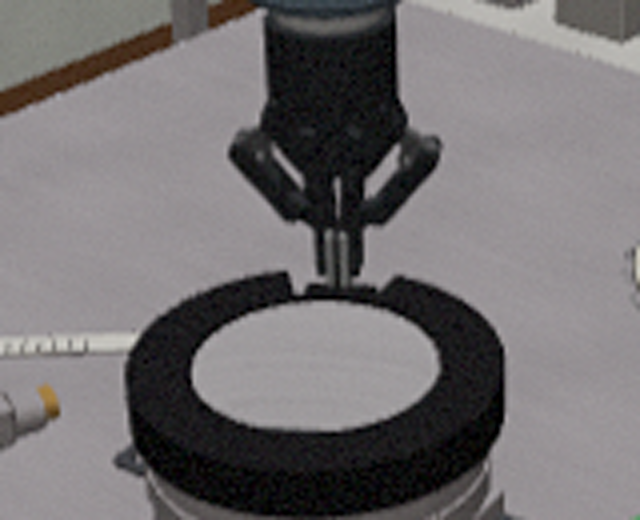

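Contact was lost at about 215°, and the picture shows the fingers centred over the notch at about (338,285). Now I'll press the catch.

Emit:
carry_out:
  deltas:
    - [0, 0, -0.01, 0, 1]
    - [0, 0, -0.02, 0, 1]
    - [0, 0, -0.03, 0, 1]
    - [0, 0, -0.04, 0, 1]
    - [0, 0, -0.05, 0, 1]
    - [0, 0, -0.058, 0, 1]
    - [0, 0, -0.061, 0, 1]
    - [0, 0, -0.061, 0, 1]

```text
time_s: 13.1
tool_pos: [0.4946, -0.0397, 0.1959]
eef_rot: [3.0, 0.932, 0.001]
wrist_force: [-3.2, 1.1, 11.2]
opening: -0.003
```

The catch is at the bottom (TCP 0.1959, 11 N). Retreating outward and up, clear of the lid.

Emit:
carry_out:
  deltas:
    - [0, 0, 0, 0, 1]
    - [-0.01, -0.007, 0.04, 0, 1]
    - [-0.06, -0.04, 0.09, 0, 1]
    - [-0.13, -0.09, 0.14, 0, 1]
    - [-0.22, -0.15, 0.2, 0, 1]
    - [-0.3, -0.21, 0.26, 0, 1]
    - [-0.38, -0.26, 0.32, 0, 1]
    - [-0.4, -0.28, 0.36, 0, 1]

```text
time_s: 14.1
tool_pos: [0.3932, -0.1103, 0.2865]
eef_rot: [3.0, 0.93, 0.0]
wrist_force: [0.3, 0.6, 0.4]
opening: 0.003
```

Emit:
carry_out:
  deltas:
    - [0, -0.05, 0.04, 0, 1]
    - [0, -0.1, 0.08, 0, 1]
    - [0, -0.15, 0.1, 0, 1]
    - [0, -0.2, 0.1, 0, 1]
    - [0, -0.2, 0.1, 0, 1]
    - [0, -0.2, 0.1, 0, 1]
    - [0, -0.2, 0.1, 0, 1]
    - [0, -0.2, 0.1, 0, 1]

```text
time_s: 15.1
tool_pos: [0.3946, -0.1594, 0.3105]
eef_rot: [-3.0, -0.933, 0.0]
wrist_force: [0.7, -0.9, -0.3]
opening: -0.002
```

Emit:
carry_out:
  deltas:
    - [0, 0, 0, 0, 1]
    - [0, 0, 0, 0, 1]
    - [0, 0, 0, 0, 1]
    - [0, 0, 0, 0, 1]
    - [0, 0, 0, 0, 1]
    - [0, 0, 0, 0, 1]
    - [0, 0, 0, 0, 1]
    - [0, 0, 0, 0, 1]

```text
time_s: 16.1
tool_pos: [0.3946, -0.1597, 0.3105]
eef_rot: [-3.0, -0.932, 0.0]
wrist_force: [-0.7, -0.4, 0.2]
opening: -0.0
```

Run:
```python
from h import *
st()
c=camera('scene');save(c,'end.png')
```

```text
t 16.1 p [ 0.3946 -0.1597  0.3105] yaw 34.53 F [-0.7  -0.41  0.2 ] op -0.0 r 0.2474 th 224.3437852679709
delta [0.7629 0.3217] None yaw 63.9721937179545 0.3554010762108583
```

View pics/end.png

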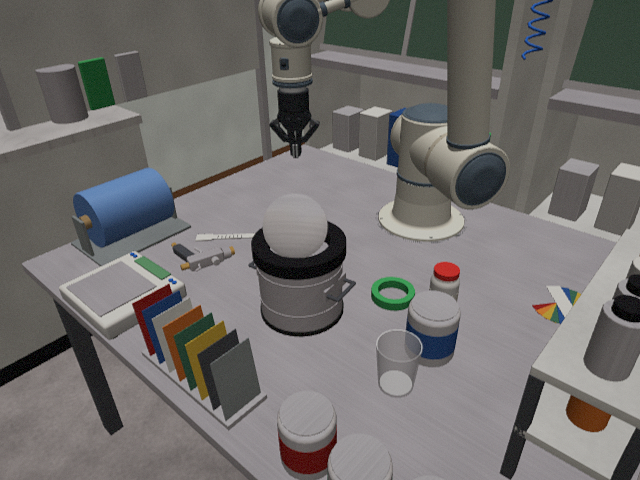

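The lid stands open at (295,225), the gripper is clear at (295,150), and the other things are where they were.

```bash
python3 -c "
from h import *
print(manip.close_job())"
```

```text
the job is handed in; nothing more can be done
None
```

The pot is open: I pressed the catch, the lid sprang up by itself, and I handed the job in at about 16 s of the 61 s allowed.

- **Slide:** I set the shut fingertips on the collar above the pot's own -y handle. Contact peaked at about 10 N at touch-down; I eased it to about 7 N, and it was 5–6 N during the slide. I slid round the near side until the contact force vanished, at about 215° in world. That matched the notch position I had already measured from the depth images.
- **Press:** I pushed the catch down until it stopped. The tool height of 0.1959 m and 11 N agree with the catch's full travel. I then withdrew outward and up.
- **Last checks:** The final picture shows the lid standing open and the gripper well clear. Wrist force was about zero, and the other bench objects look unmoved. I judged the lid by eye and did not measure its angle. The two cameras differed by about 2.5 mm on the collar height, so I relied on touch instead. No check failed.

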